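# Fill the cook's seasoning caddy

### The arm

A 6-joint arm with a two-finger parallel gripper is mounted at the origin on a cart in front of the work surface, level with it; the furniture and walls round the work are solid. World frame = base frame: x ahead of the robot, y to its left, z up, the work surface at z = 0. Lengths are in m, angles in rad, forces in N, time in s.
With the tool pointing down it reaches from about 0.35 to 0.975 m from the base axis. Payload 4.9 kg.
Tool frame: the origin (TCP) lies on the centre line of the jaws, within the pads' length; the fingertips stand 17 mm ahead of it and the grasp point (between the pads) lies 2 mm behind it; x points along the fingers, y is the direction in which the jaws open and shut, and the axes are right-handed (so a half turn about x gives the same grasp; the last joint's range is limited). The gripper opens to 85 mm and grips with 20 to 120 N. Pads are 22 mm wide; open, the fingers measure 114 mm over their backs; the gripper's body (76 mm by 85 mm) begins 54 mm behind the grasp point. The pads swing forward as they close: fully open they stand 13 mm farther back than shut.
Start: joints at [1.115, 0.053, 1.613, -0, 1.476, -0.119], TCP at [0.207, 0.59, 0.248] pointing down, gripper open.
Joint ranges: [-3.01, 3.01], [-1.01, 2.22], [0.06, 2.58], [-1.02, 4.17], [0.09, 2.62], [-3.14, 3.14]. Speed limits (rad/s): [2.57, 2.57, 3.14, 3.14, 3.14, 3.14].

### API

Orientations are given as a unit quaternion [w, x, y, z].
In Python, from plant import status, viewer, manip gives the robot as it stands.
- The arm moves only by the tool drive_tool, never from a script. Its argument "plan" is a list of rows, each a list of 4 numbers: the shift along the tool's x, y, z in m, then the turn about the tool's x in units of 8 degrees (1.0 is 8 degrees). A call has 1 to 12 rows; each row is the pose to reach, as a shift and turn from the pose commanded when the call began, along the tool's axes at that moment; what a row does not reach only later rows make up. A row lasts 1/10 s, in which the tool goes at most 50 mm and 8.59 degrees, less where a joint would pass 70% of its speed; a pose out of reach is approached as far as the arm can. A call with a gripper value outside its range is refused whole. "fingers" is the finger opening in m, from 0 to 0.0854, set as the call begins (left out, the last holds). The fingers move at their own pace and stop on an object; the grip force is fixed at half the most. Time passes only in rows, so rows that repeat a pose let the fingers close. It gives the time, the measured TCP pose, the force and the opening at its end, in the units of the state.
- status.state(): the state, without advancing time (a new reading comes with each control period).
- viewer.grab_frame(name): name is "side" or "top" or "wrist"; returns the picture (400x640x3 uint8, blue, green, red); there is no depth.
- viewer.calibration(name): a dict with "vfov" (degrees; the focal length in pixels is half the picture's height over the tangent of half this angle, whatever the lens; pixels are square), "cx", "cy" (the principal point, pixels), "rvec" (rotation vector, rad) and "tvec" (3), from world to camera coordinates, as OpenCV has them. Camera axes: x right, y down, z forward; pixel columns grow to the right and rows downward; lengths in m; the calibration is good to about 2 mm. A picture is of the moment at which its call begins: read the wrist's pose just before it. calibration takes no time and is no camera call; for the wrist camera it gives the pose at the moment of the call.
- manip.job_done(): hands the job in, once; it reports no verdict.
The state is a dict: "time": time; "joint_pos": joint angles; "joint_vel": joint speeds; "joint_efforts": joint torques, N m; "tool_pos": TCP position; "tool_rot": TCP orientation; "contact_force": force on the tool from outside, world axes, zero at the start; "ft_torque": the same for the moment, N m; "gripper_width": opening from 0.0 (shut) to 1.0 (fully open).
Only numpy, scipy, OpenCV 4.12 (cv2) and the standard library are available. Lean on these libraries where they do the work, as an engineer would, in place of code of your own. Each camera call takes 0.05 s, during which the arm holds its last target. There are 200 camera calls.

### The job

Get the seasoning caddy ready for the stove: stand the pepper mill in the wide-bored cup and the salt shaker in the narrow-bored cup, lay the teaspoon flat in the long trough across the near end, ready for tasting, and put the lemon in the open bay. Keep the mill and the shaker upright all the way, and leave the slim spice jar, the fork and the onion where they are.

Things in the scene. Friction and masses are not known exactly. Their poses are not given: they have to be found in the camera images.
- pepper_mill: Dark brown turned wooden pepper mill with a small metal knob on top, round, standing upright, 150 mm tall. Foot 58 mm in diameter; the head, 109 to 139 mm above the foot, is 50 mm in diameter and good to grip. One rigid piece. Origin: centre of its underside; z up along it.
- salt_shaker: Glass salt shaker with a grey metal dome top pierced with holes, round, standing upright, 44 mm in diameter, 90 mm tall. Origin: centre of its underside; z up along it.
- lemon_center (a point): Yellow lemon lying on its side, 78 mm long (its own x axis), 55 mm wide (y), 56 mm high (z). This point is its centre, 28 mm above what it lies on.
- teaspoon: Plain steel teaspoon lying flat, bowl up, 130 mm long (its own x axis), 27 mm at its widest (y), 11 mm high; clearly shorter than the fork. Origin: centre of its underside (about half way along); can be gripped across y there.
- caddy: Shallow beech caddy, fixed, 284 (x, away from robot) x 206 mm (y), walls 34 mm high. Origin: underside centre, on the worktop. Insides in mm: spoon trough across the near end, x -134..-58, y -95..95, dark floor at z 20; open lemon bay at the right, x -52..134, y -95..1, floor z 8; at the left two cells centred at x -7 and 87, y 51, each holding a cup, either way round. Partitions 32 mm high.
- wide_cup: White stoneware block, fixed, 86 mm square and 30 mm high, with a round bore 76 mm wide and 24 mm deep open at the top; sits in one of the caddy's two cells. For the pepper mill. Origin: centre of its underside, 8 mm above the worktop; the bore is centred over it, its floor 6 mm and its rim 30 mm above the origin.
- narrow_cup: White stoneware block like the other but with a bore only 60 mm wide, 24 mm deep; sits in the caddy's other cell. For the salt shaker. Origin: centre of its underside, 8 mm above the worktop; the bore is centred over it, its floor 6 mm and its rim 30 mm above the origin.
- spice_jar: Does not belong in the caddy: slim glass spice jar with a straight, flat-topped white cap, 40 mm in diameter, 101 mm tall. Origin: centre of its underside.
- fork: Does not belong in the caddy: steel fork lying flat, 193 mm long (its own x axis), 26 mm wide, 15 mm high. Origin: centre of its underside.
- onion: Does not belong in the caddy: brown onion with a pointed tip, 79 mm wide, 85 mm high. Origin: centre of its underside.
Things that resemble listed ones, but are neither listed nor needed, are in the scene too. Several things look just like the part that bears lemon_center: the one meant starts nearest to the robot's base.

How it is judged:
By the outcome, as a careful person would: the job done as asked, in the order asked, and still so for the second after the job is handed in, with the robot touching nothing.
It also fails if it takes over 102 s, if anything falls off the work surface, if the arm or the gripper's body presses on something with over 40 N, if the wrist force passes 120 N, or if a joint passes its speed limit or range.

## Working session

There is one attempt and no reset: what is moved stays moved. The work goes in short steps, Python scripts to look and compute and a tool call to move; the robot and the scene stay as the last step left them, time stands still between calls to the robot, and variables do not carry over. Pictures are saved under pics/ and viewed, about 12 in all and at most 16, crops included, and the job is handed in when it is done.

Besides the shell and the picture viewer there is one more tool, called after "Emit:" as name(argument=value, ...), one argument or row to a line, values as JSON. drive_tool: Moves the arm, as the interface text tells. Its arguments: {"type":"object","properties":{"plan":{"type":"array","items":{"type":"array","items":{"type":"number"}}},"fingers":{"type":"number"}},"required":["plan"]}

```bash
mkdir -p pics
cat > h.py <<'E'
import numpy as np, cv2
from plant import status, viewer, manip
def cal(n):
    c=viewer.calibration(n); f=200/np.tan(np.radians(c['vfov'])/2)
    K=np.array([[f,0,c['cx']],[0,f,c['cy']],[0,0,1]]); R=cv2.Rodrigues(np.array(c['rvec'],float))[0]
    return K,R,np.array(c['tvec'],float).ravel()
def ray(C,u,v):
    K,R,t=C; d=R.T@np.linalg.solve(K,[u,v,1]); return -R.T@t,d
def onz(C,u,v,z):
    o,d=ray(C,u,v); return o+d*(z-o[2])/d[2]
def proj(C,p):
    K,R,t=C; q=K@(R@np.array(p)+t); return q[:2]/q[2]
def snap(n,tag):
    C=cal(n); im=viewer.grab_frame(n); cv2.imwrite(f'pics/{tag}.png',im); return C,im
E
python3 - <<'E'
from h import *
for n in('side','top','wrist'):
    C,im=snap(n,n+'0'); print(n,viewer.calibration(n),-C[1].T@C[2])
print(status.state())
E
```

```text
side {'vfov': 52.07703138745205, 'cx': 320.70799143552233, 'cy': 205.96408929859126, 'rvec': array([ 2.16886043, -0.30598272,  0.18206012]), 'tvec': array([-0.59119806, -0.02041675,  1.45715678])} [ 0.21023548 -1.31754422  0.83253597]
top {'vfov': 50.00677537446822, 'cx': 325.398779316057, 'cy': 208.05295362505174, 'rvec': array([ 2.18525839, -2.17627994,  0.04423707]), 'tvec': array([-0.27234468,  0.5322889 ,  1.4255386 ])} [ 0.4461458  -0.29933028  1.44948912]
wrist {'vfov': 63.20501997029983, 'cx': 316.77883903801205, 'cy': 202.21100992492774, 'rvec': array([-2.36694961, -1.68058334, -0.23501422]), 'tvec': array([-0.62423989, -0.03615185,  0.37842291])} [0.14011737 0.6129028  0.37247438]
{'time': 0.15, 'joint_pos': array([ 1.11501198e+00,  5.32132485e-02,  1.61396971e+00,  2.63009748e-05,
        1.47598754e+00, -1.19029591e-01]), 'joint_vel': array([-0.00030955, -0.00287416, -0.00450699, -0.0012807 , -0.00189292,
       -0.00087209]), 'joint_efforts': array([ 1.17366440e-04, -3.94242704e+01, -3.70722127e+01, -1.37957340e-04,
        4.65052173e-03,  1.88660714e-06]), 'tool_pos': array([0.20632658, 0.58948306, 0.24734574]), 'tool_rot': array([ 0.69693949,  0.11796749,  0.69727351, -0.11903219]), 'contact_force': array([ 0.08930117, -0.04985724,  0.00077983]), 'ft_torque': array([-0.02313112,  0.00717544,  0.00256677]), 'gripper_width': 1.0018427899202587}
```

View pics/top0.png

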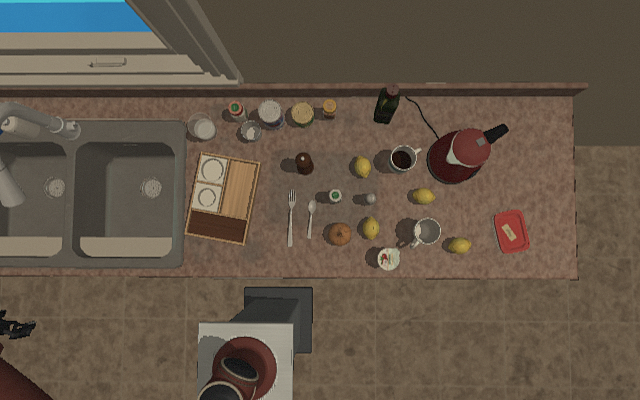

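View pics/side0.png

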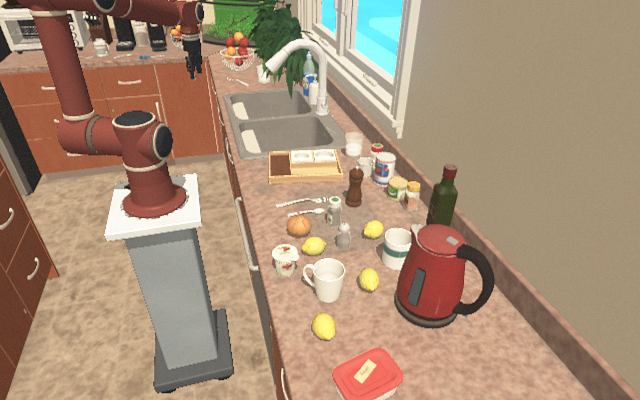

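The top view shows the caddy at about (223,199), mill (304,163), spice jar probably (335,196), shaker (370,199), fork (291,218), spoon (311,218), onion (340,233) and lemons at (371,228), (363,167), (424,197), (459,245). I'll enlarge it.

Run:
```python
from h import *
im=cv2.imread('pics/top0.png'); cv2.imwrite('pics/topc.png',cv2.resize(im[140:260,180:400],None,fx=3.6,fy=3.6,interpolation=cv2.INTER_CUBIC))
im=cv2.imread('pics/side0.png'); cv2.imwrite('pics/sidec.png',cv2.resize(im[140:265,255:405],None,fx=4.6,fy=4.6,interpolation=cv2.INTER_CUBIC))
C=cal('top')
for n,u,v,z in[('lem',371,228,.028),('lem2',363,167,.028),('lem3',424,197,.028),('lem4',459,245,.028),('mill',304,157,.15),('jar',335,196,.1),('salt',370,199,.09),('spoon',311,218,.005),('c00',202,151,.034),('c01',259,162,.034),('c11',245,243,.034),('c10',187,234,.034)]:
    p=onz(C,u,v,z);print(n,p.round(3),np.hypot(*p[:2]).round(3))
```

```text
lem [ 0.467 -0.422  0.028] 0.629
lem2 [ 0.67  -0.395  0.028] 0.778
lem3 [ 0.57  -0.597  0.028] 0.826
lem4 [ 0.413 -0.71   0.028] 0.821
mill [ 0.681 -0.207  0.15 ] 0.712
jar [ 0.566 -0.302  0.1  ] 0.642
salt [ 0.558 -0.413  0.09 ] 0.694
spoon [ 0.5   -0.222  0.005] 0.547
c00 [0.722 0.144 0.034] 0.737
c01 [ 0.685 -0.048  0.034] 0.687
c11 [ 0.416 -0.005  0.034] 0.416
c10 [0.444 0.188 0.034] 0.483
```

View pics/topc.png

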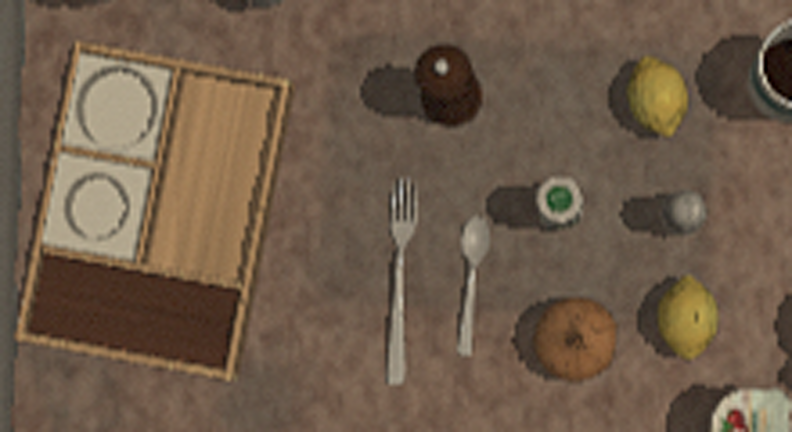

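View pics/sidec.png

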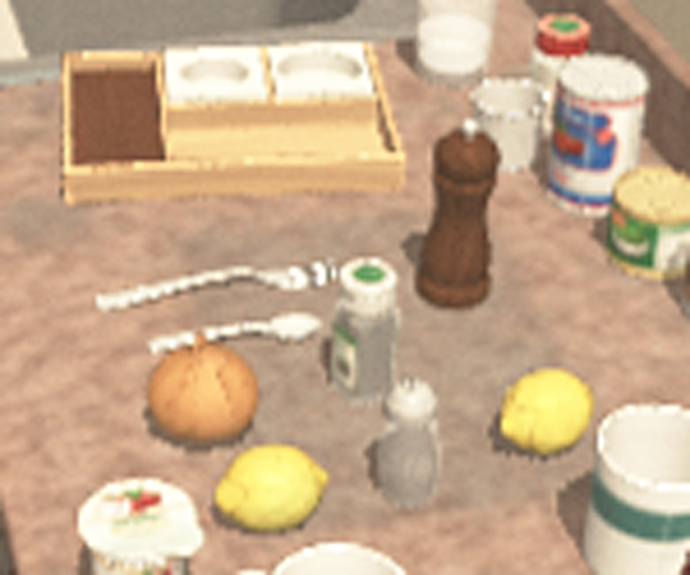

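```bash
cat >> h.py <<'E'
from scipy.spatial.transform import Rotation as Ro
def to(x,y,z,yaw=None):
    s=status.state(); R=Ro.from_quat(s['tool_rot'],scalar_first=True).as_matrix()
    d=R.T@(np.array([x,y,z])-s['tool_pos']); w=np.degrees(np.arctan2(R[1,1],R[0,1]))
    print('tcp',s['tool_pos'].round(4),'yaw',w.round(1),'| shift',d.round(4),'turn',None if yaw is None else round((w-yaw)/8,3),'t',round(s['time'],2))
def caddy(corn):  # 4 world corners order far-left, far-right, near-right, near-left
    m=np.array([[.142,.103],[.142,-.103],[-.142,-.103],[-.142,.103]]); c=np.array(corn)[:,:2]
    M=cv2.estimateAffinePartial2D(m,c)[0]; a=np.arctan2(M[1,0],M[0,0]); print('caddy',M[:,2].round(4),'yaw',np.degrees(a).round(2),'scale',np.hypot(M[0,0],M[1,0]).round(3),'res',(m@M[:,:2].T+M[:,2]-c).round(4).tolist())
    return M[:,2],a
E
python3 - <<'E'
from h import *
C=cal('top'); f=lambda u,v,z: onz(C,(u+.5)/3.6+179.5,(v+.5)/3.6+139.5,z)
o,a=caddy([f(78,43,.034),f(290,80,.034),f(232,380,.034),f(18,340,.034)])
R=np.array([[np.cos(a),-np.sin(a)],[np.sin(a),np.cos(a)]])
for n,p in[('wide',(.087,.051)),('narrow',(-.007,.051)),('trough',(-.096,0)),('bay',(.041,-.047))]: print(n,(o+R@p).round(4))
print('bores',f(118,108,.038),f(97,207,.038))
print('mill knob',f(441,67,.148),'salt',f(686,211,.085),'jar',f(558,199,.101),'spoon',f(475,230,.004),f(463,352,.004),'lemon',f(687,317,.028))
to(.50,-.15,.34,80)
E
```

```text
Traceback (most recent call last):
  File "h.py", line 22, in caddy
    M=cv2.estimateAffinePartial2D(m,c)[0]; a=np.arctan2(M[1,0],M[0,0]); print('caddy',M[:,2].round(4),'yaw',np.degrees(a).round(2),'scale',np.hypot(M[0,0],M[1,0]).round(3),'res',(m@M[:,:2].T+M[:,2]-c).round(4).tolist())
      ~~~~~~~~~~~~~~~~~~~~~~~~~~~^^^^^
cv2.error: OpenCV(4.12.0) /io/opencv/modules/calib3d/src/ptsetreg.cpp:1108: error: (-215:Assertion failed) count >= 0 && to.checkVector(2) == count in function 'estimateAffinePartial2D'
```

```bash
sed -i 's/c=np.array(corn)\[:,:2\]/c=np.array(corn)[:,:2].copy()/' h.py
python3 - <<'E'
from h import *
C=cal('top'); f=lambda u,v,z: onz(C,(u+.5)/3.6+179.5,(v+.5)/3.6+139.5,z)
o,a=caddy([f(78,43,.034),f(290,80,.034),f(232,380,.034),f(18,340,.034)])
R=np.array([[np.cos(a),-np.sin(a)],[np.sin(a),np.cos(a)]])
for n,p in[('wide',(.087,.051)),('narrow',(-.007,.051)),('trough',(-.096,0)),('bay',(.041,-.047))]: print(n,(o+R@p).round(4))
print('bores',f(118,108,.038),f(97,207,.038))
print('mill knob',f(441,67,.148),'salt',f(686,211,.085),'jar',f(558,199,.101),'spoon',f(475,230,.004),f(463,352,.004),'lemon',f(687,317,.028))
to(.50,-.15,.34,80)
E
```

```text
caddy [0.5647 0.072 ] yaw -10.09 scale 0.987 res [[0.0, 0.0009], [-0.0011, -0.0006], [0.0006, -0.001], [0.0005, 0.0006]]
wide [0.6593 0.107 ]
narrow [0.5667 0.1235]
trough [0.4702 0.0888]
bay [0.5968 0.0186]
bores [0.65890022 0.10671231 0.038     ] [0.56685033 0.12428159 0.038     ]
mill knob [ 0.67796444 -0.20082925  0.148     ] salt [ 0.56084937 -0.41420942  0.085     ] jar [ 0.56971569 -0.30089654  0.101     ] spoon [ 0.54914811 -0.22315346  0.004     ] [ 0.43474781 -0.21268736  0.004     ] lemon [ 0.46800207 -0.41976794  0.028     ]
tcp [0.2063 0.5895 0.2473] yaw 70.7 | shift [-0.0918 -0.6011  0.5215] turn -1.162 t 0.15
```

Emit:
drive_tool(
  plan=[
    [-0.092, -0.601, 0.521, -1.16],
    [-0.092, -0.601, 0.521, -1.16],
    [-0.092, -0.601, 0.521, -1.16],
    [-0.092, -0.601, 0.521, -1.16],
    [-0.092, -0.601, 0.521, -1.16],
    [-0.092, -0.601, 0.521, -1.16],
    [-0.092, -0.601, 0.521, -1.16],
    [-0.092, -0.601, 0.521, -1.16],
    [-0.092, -0.601, 0.521, -1.16],
    [-0.092, -0.601, 0.521, -1.16],
    [-0.092, -0.601, 0.521, -1.16],
    [-0.092, -0.601, 0.521, -1.16],
  ],
)

```text
time: 1.35
tool_pos: [0.4263, 0.0338, 0.3174]
tool_rot: [0.705, 0.062, 0.704, -0.062]
contact_force: [1.2, -0.2, -0.2]
gripper_width: 0.999
```

Run:
```python
from h import *
to(.50,-.15,.34,80)
```

```text
tcp [0.4263 0.0338 0.3174] yaw 80.0 | shift [-0.0225 -0.1681  0.1046] turn -0.004 t 1.35
```

Emit:
drive_tool(
  plan=[
    [-0.022, -0.168, 0.105, 0],
    [-0.022, -0.168, 0.105, 0],
    [-0.022, -0.168, 0.105, 0],
    [-0.022, -0.168, 0.105, 0],
    [-0.022, -0.168, 0.105, 0],
    [-0.022, -0.168, 0.105, 0],
    [-0.022, -0.168, 0.105, 0],
    [-0.022, -0.168, 0.105, 0],
  ],
)

```text
time: 2.15
tool_pos: [0.5001, -0.1467, 0.3392]
tool_rot: [0.704, 0.061, 0.704, -0.061]
contact_force: [-0.4, 0.1, 0.1]
gripper_width: 1.0
```

Run:
```python
from h import *
C,im=snap('wrist','w1'); print(C[1][2], -C[1].T@C[2]); np.save('w1.npy',np.c_[C[0],C[1],C[2]])
for n,p in[('mill',(.678,-.201,.148)),('salt',(.561,-.414,.085)),('spoon',(.49,-.217,.004)),('lemon',(.468,-.42,.028)),('wide',(.659,.107,.038)),('narrow',(.567,.124,.038)),('jar',(.57,-.301,.101))]: print(n,proj(C,p).round(1))
to(.678,-.201,.20,80)
```

```text
[ 0.27265685 -0.04752694 -0.96093675] [ 0.43088094 -0.13449723  0.46447961]
mill [296.7 338.7]
salt [117.8 252.7]
spoon [266.8 161.5]
lemon [115.1 173.9]
wide [512.4 243.2]
narrow [524.7 178.4]
jar [201.5 250.4]
tcp [ 0.5001 -0.1467  0.3393] yaw 80.1 | shift [ 0.1394 -0.0229  0.1846] turn 0.011 t 2.2
```

View pics/w1.png

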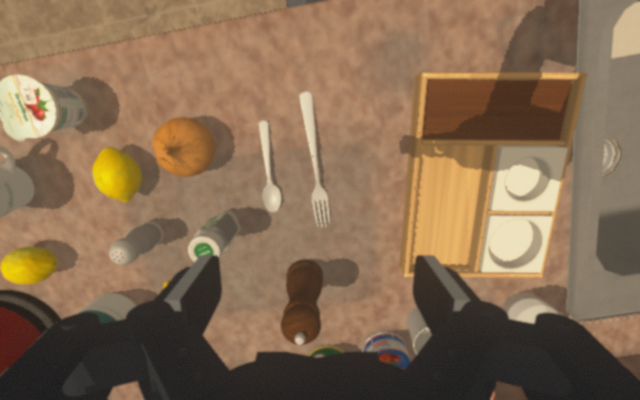

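Everything agrees between top and wrist: knob (300,338), shaker dome (121,250), spoon (264,122)–(275,210), lemon (117,174), bores (525,178) narrow and (514,241) wide. I'll turn these into world positions.

Run:
```python
from h import *
A=np.load('w1.npy'); C=(A[:,:3],A[:,3:6],A[:,6]); f=lambda u,v,z: onz(C,u,v,z).round(4)
o,a=caddy([f(545,277,.034),f(405,276,.034),f(421,74,.034),f(586,73,.034)])
R=np.array([[np.cos(a),-np.sin(a)],[np.sin(a),np.cos(a)]])
for n,p in[('wide',(.087,.051)),('narrow',(-.007,.051)),('trough',(-.096,0)),('bay',(.041,-.047))]: print(n,(o+R@p).round(4))
print('bores',f(514,241,.038),f(525,178,.038))
print('mill knob',f(300,338,.147),'salt',f(121,250,.08),'spoon',f(264,122,.003),f(276,211,.005))
im=cv2.imread('pics/w1.png'); h=cv2.cvtColor(im,cv2.COLOR_BGR2HSV)
m=cv2.inRange(h,(20,150,120),(35,255,255)); m[:,200:]=0
for c in cv2.findContours(m,0,2)[0]:
    if cv2.contourArea(c)>300:
        e=cv2.fitEllipse(c); print('lemon',e,f(*e[0],.028)); t=np.radians(e[2]-90)
        d=f(e[0][0]+20*np.cos(t),e[0][1]+20*np.sin(t),.028)-f(*e[0],.028); print(np.degrees(np.arctan2(d[1],d[0])))
        print('long',2*np.linalg.norm(d)*e[1][1]/40, 'wide',e[1][0]/e[1][1])
# salt/mill blobs, mill dark brown
m=cv2.inRange(h,(0,60,10),(20,255,95)); m[:,:270]=0; m[:,335:]=0; m[:250]=0;m[345:]=0
c=max(cv2.findContours(m,0,2)[0],key=cv2.contourArea); print('mill box',cv2.boundingRect(c))
```

```text
caddy [0.5674 0.0774] yaw -9.57 scale 0.989 res [[-0.0011, -0.0018], [0.0021, 0.0007], [-0.0005, 0.0007], [-0.0005, 0.0005]]
wide [0.6617 0.1132]
narrow [0.569  0.1288]
trough [0.4728 0.0933]
bay [0.6001 0.0242]
bores [0.656  0.1093 0.038 ] [0.5665 0.1244 0.038 ]
mill knob [ 0.6785 -0.1973  0.147 ] salt [ 0.5597 -0.4124  0.08  ] spoon [ 0.4359 -0.2093  0.003 ] [ 0.5642 -0.2191  0.005 ]
lemon ((27.160497665405273, 265.5550842285156), (35.7658805847168, 55.43552780151367), 84.27781677246094) [ 0.5773 -0.5952  0.028 ]
86.41189332611074
long 0.08414977999650798 wide 0.6451797611231584
lemon ((115.99834442138672, 174.3887481689453), (43.97674560546875, 54.75979995727539), 147.38087463378906) [ 0.4688 -0.4191  0.028 ]
14.88895489872295
long 0.07139436892407833 wide 0.803084482408267
mill box (282, 260, 42, 82)
```

Emit:
drive_tool(
  plan=[
    [0.04, -0.021, 0.185, 0],
    [0.12, -0.021, 0.185, 0],
    [0.12, -0.021, 0.185, 0],
    [0.12, -0.021, 0.185, 0],
    [0.12, -0.021, 0.185, 0],
    [0.12, -0.021, 0.185, 0],
    [0.12, -0.021, 0.185, 0],
    [0.12, -0.021, 0.185, 0],
  ],
)

```text
time: 3.0
tool_pos: [0.679, -0.2002, 0.2216]
tool_rot: [0.705, 0.061, 0.703, -0.062]
contact_force: [-0.3, -0.5, 0.5]
gripper_width: 0.997
```

Run:
```python
from h import *
C,im=snap('wrist','w2'); to(.678,-.199,.122)
print(proj(C,(.678,-.199,.15)),proj(C,(.678,-.199,.124)))
cv2.imwrite('pics/w2.png',im[150:])
```

```text
tcp [ 0.679  -0.2004  0.2219] yaw 80.0 | shift [ 0.0999  0.0013 -0.0015] turn None t 3.05
[318.30855745 220.55461239] [318.17327216 208.46899672]
```

View pics/w2.png

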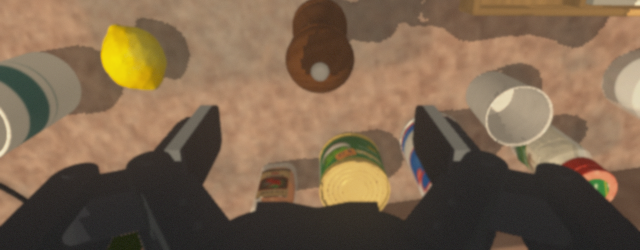

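The knob sits at (320,221) in the full frame, against (318,220.5) predicted, so the tool is centred. Descend and grip.

Emit:
drive_tool(
  plan=[
    [0.03, 0.001, -0.001, 0],
    [0.06, 0.001, -0.001, 0],
    [0.085, 0.001, -0.001, 0],
    [0.1, 0.001, -0.001, 0],
    [0.1, 0.001, -0.001, 0],
    [0.1, 0.001, -0.001, 0],
  ],
)

```text
time: 3.65
tool_pos: [0.6786, -0.1998, 0.121]
tool_rot: [0.705, 0.062, 0.704, -0.062]
contact_force: [0.6, 0.0, -0.1]
gripper_width: 1.0
```

Emit:
drive_tool(
  plan=[
    [0, 0, 0, 0],
    [0, 0, 0, 0],
    [0, 0, 0, 0],
    [0, 0, 0, 0],
    [0, 0, 0, 0],
    [0, 0, 0, 0],
    [0, 0, 0, 0],
    [0, 0, 0, 0],
  ],
  fingers=0.03,
)

```text
time: 4.45
tool_pos: [0.6794, -0.1998, 0.1214]
tool_rot: [0.706, 0.061, 0.703, -0.062]
contact_force: [0.8, 1.6, 5.2]
gripper_width: 0.525
```

Run:
```python
from h import *
print(status.state()['gripper_width']*.0854); to(.658,.108,.20,80)
```

```text
0.04481333991095625
tcp [ 0.6794 -0.1998  0.1214] yaw 80.0 | shift [-0.0789  0.2994 -0.0743] turn -0.001 t 4.45
```

Emit:
drive_tool(
  plan=[
    [0, 0, 0, 0],
    [-0.01, 0, 0, 0],
    [-0.03, 0, 0, 0],
    [-0.06, 0, 0, 0],
    [-0.08, 0, 0, 0],
    [-0.08, 0, 0, 0],
  ],
)

```text
time: 5.05
tool_pos: [0.6796, -0.2003, 0.2034]
tool_rot: [0.706, 0.061, 0.702, -0.062]
contact_force: [1.1, -0.2, -0.7]
gripper_width: 0.53
```

Run:
```python
from h import *
C,im=snap('wrist','w3'); S,sm=snap('side','s3'); print(status.state()['gripper_width']*.0854); to(.658,.108,.20,80)
p=proj(S,status.state()['tool_pos']).astype(int); print(p,proj(S,(.679,-.2,.08)))
c=cv2.resize(sm[p[1]-60:p[1]+80,p[0]-70:p[0]+70],(400,400)); cv2.imwrite('pics/g3.png',np.hstack([cv2.resize(im,(640,400)),c])[:, :][:, 240:])
```

```text
0.0451580273029257
tcp [ 0.6777 -0.1995  0.1986] yaw 80.0 | shift [-0.0013  0.2994 -0.0729] turn -0.003 t 5.15
[356 153] [354.70682422 183.73961542]
```

View pics/g3.png

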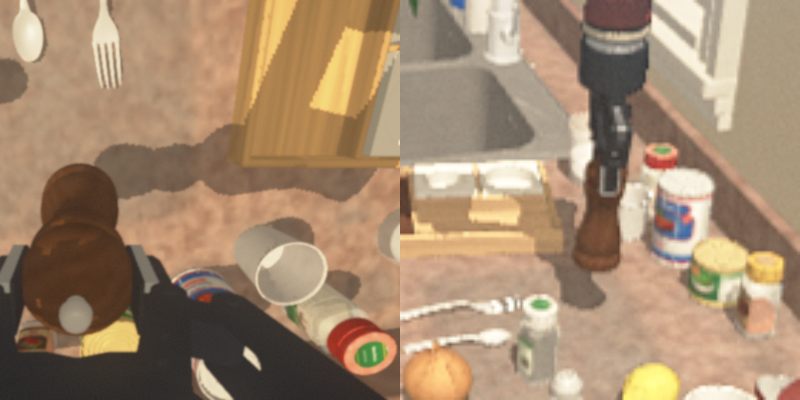

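Mill is in the grip and lifted: knob at (315,314), foot near (320,185) in the wrist frame. Check the tilt numerically before carrying it.

Run:
```python
from h import *
C=cal('wrist'); t=status.state()['tool_pos']
for dz in(-.122,-.09,.0,.028): print(dz,proj(C,t+[0,0,dz]).round(1))
im=cv2.imread('pics/w3.png'); h=cv2.cvtColor(im,cv2.COLOR_BGR2HSV)
m=cv2.inRange(h,(0,90,20),(18,255,140)); m[:,:255]=0; m[:,385:]=0; m[335:]=0
c=max(cv2.findContours(m,0,2)[0],key=cv2.contourArea); print(cv2.boundingRect(c))
for v in range(165,330,10):
    x=np.where(m[v])[0]; print(v,x.min() if len(x) else 0,x.max() if len(x) else 0, end=' | ')
# foot bottom circle far-edge pixels
for r in(.029,):
  print([proj(C,t+[r*np.cos(a),r*np.sin(a),-.122]).round(0).tolist() for a in np.radians([0,90,180,270,170])])
```

```text
-0.122 [316.6 201.2]
-0.09 [316.6 213.7]
0.0 [316.5 278.6]
0.028 [316.4 319. ]
(260, 163, 113, 172)
165 306 334 | 175 292 347 | 185 286 354 | 195 282 357 | 205 281 357 | 215 281 358 | 225 282 355 | 235 275 359 | 245 265 368 | 255 264 369 | 265 262 371 | 275 262 372 | 285 262 372 | 295 263 371 | 305 264 369 | 315 262 360 | 325 277 376 | [[323.0, 235.0], [353.0, 195.0], [310.0, 165.0], [281.0, 207.0], [317.0, 165.0]]
```

Emit:
drive_tool(
  plan=[
    [-0.001, 0.03, -0.007, 0],
    [-0.001, 0.065, -0.016, 0],
    [-0.001, 0.1, -0.025, 0],
    [-0.001, 0.135, -0.033, 0],
    [-0.001, 0.17, -0.042, 0],
    [-0.001, 0.205, -0.05, 0],
    [-0.001, 0.24, -0.059, 0],
    [-0.001, 0.27, -0.066, 0],
    [-0.001, 0.29, -0.071, 0],
    [-0.001, 0.299, -0.073, 0],
    [-0.001, 0.299, -0.073, 0],
    [-0.001, 0.299, -0.073, 0],
  ],
)

```text
time: 6.35
tool_pos: [0.6578, 0.1067, 0.199]
tool_rot: [0.704, 0.062, 0.705, -0.062]
contact_force: [0.1, -0.3, -1.8]
gripper_width: 0.524
```

Run:
```python
from h import *
C,im=snap('wrist','w4'); to(.658,.108,.136,80)
print('bore',proj(C,(.658,.108,.038)),'foot',proj(C,status.state()['tool_pos']+[0,0,-.122]))
cv2.imwrite('pics/g4.png',im[:,150:500])
```

```text
tcp [0.658  0.1064 0.1994] yaw 79.9 | shift [ 0.0634  0.0017 -0.0003] turn -0.01 t 6.4
bore [318.33596151 189.4902578 ] foot [316.45444693 201.73201513]
```

View pics/g4.png

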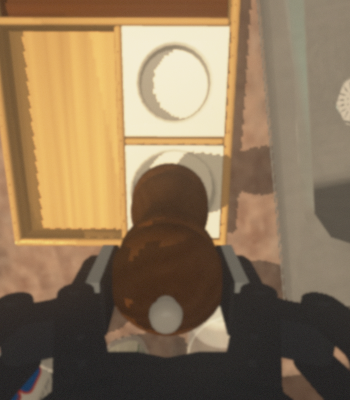

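Run:
```python
from h import *
C=cal('wrist'); print(onz(C,323,189,.038),onz(C,324,84,.038))
im=cv2.imread('pics/w4.png'); g=cv2.cvtColor(im,cv2.COLOR_BGR2GRAY)
for v in(60,84,100,165,175,185): print(v,g[v,265:390:3].tolist())
```

```text
[0.65869728 0.11195085 0.038     ] [0.57039648 0.12795339 0.038     ]
60 [184, 182, 169, 233, 236, 236, 236, 236, 236, 224, 175, 136, 163, 172, 174, 183, 233, 236, 236, 236, 236, 236, 236, 236, 236, 236, 236, 233, 194, 177, 222, 233, 234, 235, 235, 234, 234, 230, 170, 181, 158, 110]
84 [190, 175, 161, 232, 235, 235, 236, 220, 158, 164, 170, 170, 171, 221, 236, 236, 235, 236, 235, 236, 235, 235, 235, 235, 235, 234, 234, 234, 234, 234, 234, 193, 222, 234, 233, 233, 234, 203, 175, 174, 126, 100]
100 [189, 178, 161, 222, 236, 235, 236, 236, 232, 179, 162, 169, 168, 171, 217, 234, 235, 235, 235, 235, 235, 235, 234, 234, 234, 234, 233, 234, 234, 230, 196, 229, 233, 233, 233, 233, 232, 171, 180, 167, 114, 106]
165 [194, 193, 178, 161, 231, 233, 233, 233, 222, 176, 162, 163, 204, 216, 162, 108, 85, 80, 80, 80, 82, 83, 105, 132, 156, 158, 158, 158, 160, 158, 152, 153, 157, 158, 157, 157, 123, 120, 115, 99, 102, 103]
175 [186, 188, 179, 159, 230, 233, 221, 169, 156, 104, 84, 86, 84, 79, 73, 72, 72, 72, 69, 71, 67, 67, 66, 66, 68, 68, 69, 85, 146, 157, 158, 155, 138, 151, 156, 155, 117, 119, 109, 91, 95, 99]
185 [186, 190, 182, 160, 223, 222, 148, 97, 83, 77, 74, 74, 74, 75, 73, 74, 72, 71, 72, 69, 67, 65, 64, 66, 66, 66, 65, 66, 63, 67, 145, 157, 148, 133, 150, 150, 117, 116, 106, 96, 97, 97]
```

Emit:
drive_tool(
  plan=[
    [0.01, 0.003, 0, 0],
    [0.03, 0.003, 0, 0],
    [0.045, 0.003, 0, 0],
    [0.055, 0.003, 0, 0],
    [0.06, 0.003, 0, 0],
    [0.062, 0.003, 0, 0],
    [0.063, 0.003, 0, 0],
    [0.063, 0.003, 0, 0],
    [0.063, 0.003, 0, 0],
  ],
)

```text
time: 7.3
tool_pos: [0.6592, 0.1105, 0.1381]
tool_rot: [0.705, 0.062, 0.704, -0.062]
contact_force: [-0.6, -0.7, -1.6]
gripper_width: 0.522
```

Run:
```python
from h import *
to(.658,.108,.136,80); print(status.state()['contact_force'])
```

```text
tcp [0.6592 0.1105 0.1381] yaw 80.0 | shift [ 0.0021 -0.0027 -0.0007] turn -0.002 t 7.3
[-0.62523751 -0.74228753 -1.57535437]
```

Emit:
drive_tool(
  plan=[
    [0.001, 0, 0, 0],
    [0.002, 0, 0, 0],
    [0.002, 0, 0, 0],
  ],
)

```text
time: 7.6
tool_pos: [0.6588, 0.1105, 0.1355]
tool_rot: [0.705, 0.062, 0.704, -0.062]
contact_force: [-0.1, -0.9, -0.6]
gripper_width: 0.525
```

Emit:
drive_tool(
  plan=[
    [0.0005, 0, 0, 0],
    [0.001, 0, 0, 0],
    [0.001, 0, 0, 0],
  ],
)

```text
time: 7.9
tool_pos: [0.6593, 0.1105, 0.1355]
tool_rot: [0.705, 0.062, 0.704, -0.062]
contact_force: [-2.0, 0.5, 4.6]
gripper_width: 0.524
```

Contact is made (the load has gone off the grip). Release and rise.

Emit:
drive_tool(
  plan=[
    [0, 0, 0, 0],
    [0, 0, 0, 0],
    [0, 0, 0, 0],
    [0, 0, 0, 0],
    [0, 0, 0, 0],
    [0, 0, 0, 0],
  ],
  fingers=0.0854,
)

```text
time: 8.5
tool_pos: [0.6587, 0.1105, 0.1341]
tool_rot: [0.704, 0.062, 0.704, -0.062]
contact_force: [-1.0, 1.2, 1.2]
gripper_width: 0.998
```

Emit:
drive_tool(
  plan=[
    [-0.015, 0, 0, 0],
    [-0.05, 0, 0, 0],
    [-0.1, 0, 0, 0],
    [-0.14, 0, 0, 0],
    [-0.14, -0.05, 0, 0],
    [-0.14, -0.1, 0, 0],
    [-0.14, -0.15, 0, 0],
    [-0.14, -0.15, 0, 0],
  ],
)

```text
time: 9.3
tool_pos: [0.632, -0.0424, 0.2759]
tool_rot: [0.705, 0.063, 0.704, -0.065]
contact_force: [0.1, 0.0, 0.5]
gripper_width: 1.001
```

Run:
```python
from h import *
C,im=snap('wrist','w5'); S,sm=snap('side','s5'); to(.56,-.412,.20,85)
cv2.imwrite('pics/g5.png',np.hstack([im[:,160:],cv2.resize(sm[110:210,255:355],(400,400))])[:,80:])
```

```text
tcp [ 0.6327 -0.0382  0.2756] yaw 79.9 | shift [ 0.0753 -0.3808 -0.0058] turn -0.643 t 9.4
```

View pics/g5.png

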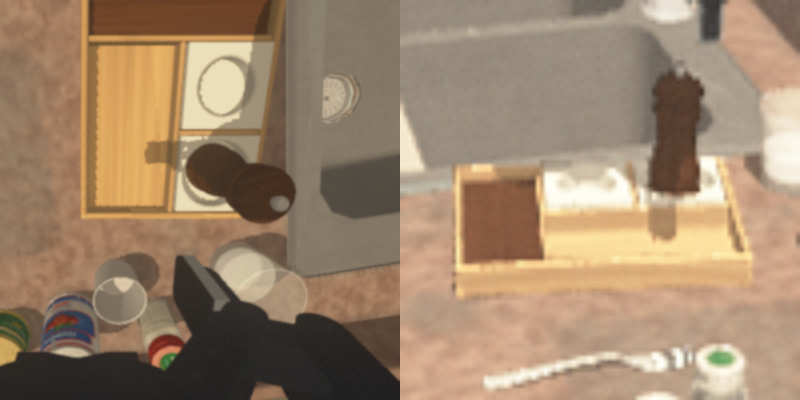

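The mill stands upright in the wide cup (wrist and side views agree). On to the shaker.

Emit:
drive_tool(
  plan=[
    [0, -0.05, 0, 0],
    [0.02, -0.1, 0, 0],
    [0.075, -0.381, -0.006, 0],
    [0.075, -0.381, -0.006, 0],
    [0.075, -0.381, -0.006, 0],
    [0.075, -0.381, -0.006, 0],
    [0.075, -0.381, -0.006, 0],
    [0.075, -0.381, -0.006, 0],
    [0.075, -0.381, -0.006, 0],
    [0.075, -0.381, -0.006, 0],
    [0.075, -0.381, -0.006, 0],
    [0.075, -0.381, -0.006, 0],
  ],
)

```text
time: 10.6
tool_pos: [0.5617, -0.4096, 0.2001]
tool_rot: [0.705, 0.061, 0.704, -0.061]
contact_force: [-0.9, 0.0, -0.8]
gripper_width: 0.995
```

Run:
```python
from h import *
C,im=snap('wrist','w6'); to(.56,-.413,.053,80)
print('top',proj(C,(.56,-.413,.09)),'foot',proj(C,(.56,-.413,0)),'tcp line',proj(C,status.state()['tool_pos']-[0,0,.14]))
cv2.imwrite('pics/w6.png',im)
```

```text
tcp [ 0.5615 -0.4098  0.2   ] yaw 80.1 | shift [ 0.147  -0.0034 -0.001 ] turn 0.015 t 10.65
top [311.91631893 203.90568935] foot [313.21807418 178.98105603] tcp line [316.480344   194.92157552]
```

View pics/w6.png

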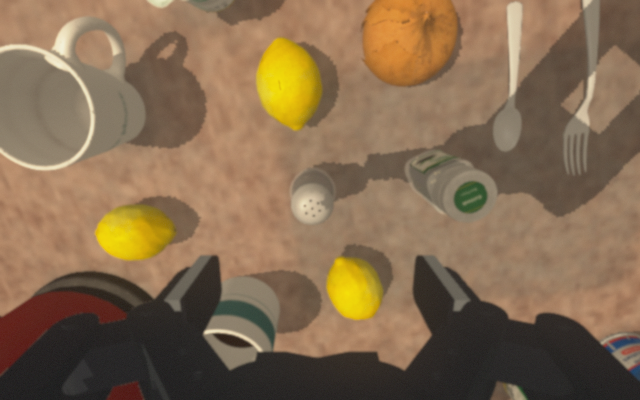

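Shaker dome at (312,205), exactly where predicted. The jar (466,197), lemon and mug are clear of the fingers' path.

Emit:
drive_tool(
  plan=[
    [0.03, -0.004, -0.001, 0],
    [0.07, -0.004, -0.001, 0],
    [0.11, -0.004, -0.001, 0],
    [0.135, -0.004, -0.001, 0],
    [0.148, -0.004, -0.001, 0],
    [0.148, -0.004, -0.001, 0],
    [0.148, -0.004, -0.001, 0],
  ],
)

```text
time: 11.35
tool_pos: [0.5598, -0.4155, 0.053]
tool_rot: [0.705, 0.061, 0.704, -0.062]
contact_force: [-0.9, -0.1, 0.4]
gripper_width: 0.999
```

Emit:
drive_tool(
  plan=[
    [0, 0, 0, 0],
    [0, 0, 0, 0],
    [0, 0, 0, 0],
    [0, 0, 0, 0],
    [0, 0, 0, 0],
    [0, 0, 0, 0],
    [0, 0, 0, 0],
    [0, 0, 0, 0],
  ],
  fingers=0.02,
)

```text
time: 12.15
tool_pos: [0.5597, -0.4159, 0.0531]
tool_rot: [0.705, 0.061, 0.704, -0.062]
contact_force: [-0.5, 0.4, 5.9]
gripper_width: 0.428
```

Emit:
drive_tool(
  plan=[
    [-0.01, 0, 0, 0],
    [-0.03, 0, 0, 0],
    [-0.06, 0, 0, 0],
    [-0.1, 0, 0, 0],
    [-0.14, 0, 0, 0],
    [-0.16, 0, 0, 0],
    [-0.16, 0, 0, 0],
    [-0.16, 0, 0, 0],
  ],
)

```text
time: 12.95
tool_pos: [0.5584, -0.4148, 0.2104]
tool_rot: [0.704, 0.062, 0.705, -0.062]
contact_force: [-0.0, 0.3, -2.4]
gripper_width: 0.43
```

Run:
```python
from h import *
C,im=snap('wrist','w7'); s=status.state(); print(s['gripper_width']*.0854,s['contact_force']); to(.567,.125,.21,80)
t=s['tool_pos']; print('dome',proj(C,t+[0,0,.035]),'foot',proj(C,t-[0,0,.053]))
cv2.imwrite('pics/w7.png',im[100:,200:440])
```

```text
0.0364065711227621 [-0.74694485  0.17579132 -2.31282122]
tcp [ 0.5578 -0.4144  0.2088] yaw 80.0 | shift [ 1.000e-04  5.327e-01 -8.480e-02] turn -0.003 t 13.0
dome [317.56433474 327.56685927] foot [317.156805   231.34256069]
```

View pics/w7.png

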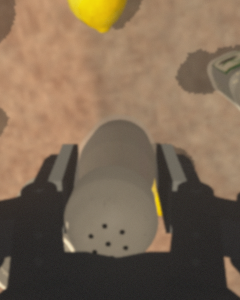

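Run:
```python
from h import *
C=cal('wrist'); t=status.state()['tool_pos']
for r in(.018,.022):
  print(r,[proj(C,t+[r*np.cos(a),r*np.sin(a),-.053]).round(0).tolist() for a in np.radians([80,170,260])])
S,sm=snap('side','s7'); p=proj(S,t).astype(int); d=proj(S,t-[0,0,.053]); print(p,d)
cv2.imwrite('pics/s7c.png',cv2.resize(sm[p[1]-40:p[1]+50,p[0]-45:p[0]+45],(540,540),interpolation=cv2.INTER_CUBIC))
```

```text
0.018 [[347.0, 233.0], [316.0, 204.0], [286.0, 233.0]]
0.022 [[354.0, 233.0], [316.0, 197.0], [279.0, 233.0]]
[343 189] [342.99048729 205.43951763]
```

View pics/s7c.png

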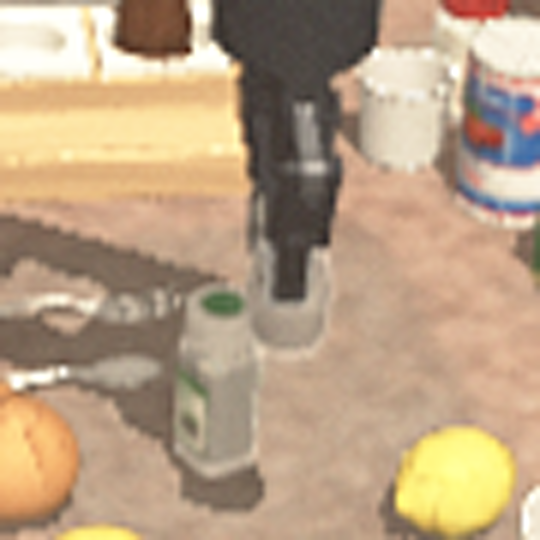

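Run:
```python
from h import *
C=cal('wrist'); t=status.state()['tool_pos']; zt=np.array([np.cos(np.radians(-10)),np.sin(np.radians(-10))])
im=cv2.imread('pics/w7.png'); 
full=viewer.grab_frame('wrist'); g=cv2.cvtColor(full,cv2.COLOR_BGR2GRAY)
print(g[195:235:2,318].tolist()); print(g[190:240:2,300].tolist())
for v in(216,220,224):
    p=onz(C,318,v,t[2]-.053); print(v,((p-t)[:2]@zt)+.022)
S=cal('side'); print(S[1][0])
for dx in(0,.005,.01):
    q=t+[dx,0,-.053]; print(dx,[proj(S,q+[.022*np.cos(a),.022*np.sin(a),0]).round(1).tolist() for a in np.radians([15,195,-75])])
sm=cv2.imread('pics/s7.png'); g=cv2.cvtColor(sm,cv2.COLOR_BGR2GRAY)
for v in(198,201,204,206,208,210): print(v,g[v,334:358].tolist())
```

```text
[137, 138, 136, 133, 135, 138, 141, 142, 143, 141, 140, 139, 119, 95, 95, 96, 98, 98, 97, 98]
[128, 128, 128, 129, 132, 131, 126, 125, 124, 126, 128, 131, 129, 129, 132, 137, 139, 136, 113, 102, 106, 107, 106, 105, 106]
216 0.011200814433152153
220 0.0136419239559317
224 0.016100389380325462
[ 0.95835821 -0.28506377  0.0169759 ]
0 [[349.2, 203.5], [336.5, 207.9], [347.2, 209.5]]
0.005 [[350.8, 203.2], [338.2, 207.6], [348.9, 209.2]]
0.01 [[352.4, 202.9], [339.8, 207.3], [350.5, 209.0]]
198 [95, 95, 104, 117, 153, 154, 147, 154, 163, 111, 71, 63, 66, 71, 86, 171, 183, 169, 169, 187, 166, 154, 160, 163]
201 [126, 120, 125, 137, 162, 163, 145, 144, 150, 157, 163, 169, 171, 170, 171, 170, 164, 154, 181, 172, 162, 165, 164, 171]
204 [183, 185, 184, 178, 179, 179, 151, 131, 139, 145, 150, 157, 156, 158, 160, 158, 151, 166, 183, 183, 178, 176, 171, 168]
206 [187, 185, 188, 182, 180, 172, 193, 186, 165, 155, 149, 148, 154, 151, 164, 160, 186, 189, 172, 165, 169, 170, 168, 169]
208 [190, 184, 181, 169, 184, 173, 185, 206, 186, 184, 193, 198, 199, 199, 188, 195, 184, 175, 166, 164, 159, 159, 166, 173]
210 [188, 188, 169, 163, 160, 153, 158, 187, 177, 174, 172, 174, 174, 173, 168, 169, 170, 170, 173, 167, 168, 170, 170, 171]
```

Emit:
drive_tool(
  plan=[
    [0, 0.03, -0.005, 0],
    [0, 0.07, -0.012, 0],
    [0, 0.11, -0.02, 0],
    [0, 0.15, -0.027, 0],
    [0, 0.19, -0.034, 0],
    [0, 0.23, -0.04, 0],
    [0, 0.27, -0.048, 0],
    [0, 0.31, -0.055, 0],
    [0, 0.35, -0.061, 0],
    [0, 0.39, -0.068, 0],
    [0, 0.43, -0.075, 0],
    [0, 0.46, -0.08, 0],
  ],
)

```text
time: 14.3
tool_pos: [0.5587, 0.0541, 0.2092]
tool_rot: [0.703, 0.061, 0.706, -0.061]
contact_force: [1.4, 0.2, -1.5]
gripper_width: 0.432
```

Run:
```python
from h import *
to(.561,.126,.15,80)
```

```text
tcp [0.5587 0.0541 0.2092] yaw 80.1 | shift [ 0.0592  0.0713 -0.01  ] turn 0.007 t 14.3
```

Emit:
drive_tool(
  plan=[
    [0, 0.03, -0.004, 0],
    [0.01, 0.055, -0.008, 0],
    [0.03, 0.068, -0.01, 0],
    [0.045, 0.071, -0.01, 0],
    [0.055, 0.071, -0.01, 0],
    [0.059, 0.071, -0.01, 0],
    [0.059, 0.071, -0.01, 0],
    [0.059, 0.071, -0.01, 0],
  ],
)

```text
time: 15.1
tool_pos: [0.5631, 0.1228, 0.153]
tool_rot: [0.705, 0.062, 0.704, -0.062]
contact_force: [0.6, 0.1, -0.2]
gripper_width: 0.433
```

Run:
```python
from h import *
C,im=snap('wrist','w8'); to(.561,.126,.067,80)
print('bore',proj(C,(.567,.1255,.038)),[proj(C,(.567+.03*np.cos(a),.1255+.03*np.sin(a),.038)).round().tolist() for a in np.radians([80,170,260,350])])
cv2.imwrite('pics/w8.png',cv2.resize(im[60:,180:460],None,fx=1.7,fy=1.7))
```

```text
tcp [0.5632 0.1228 0.1533] yaw 79.9 | shift [ 0.0863  0.0027 -0.0029] turn -0.009 t 15.15
bore [321.03801046 207.65332208] [[360.0, 208.0], [321.0, 169.0], [282.0, 208.0], [321.0, 244.0]]
```

View pics/w8.png

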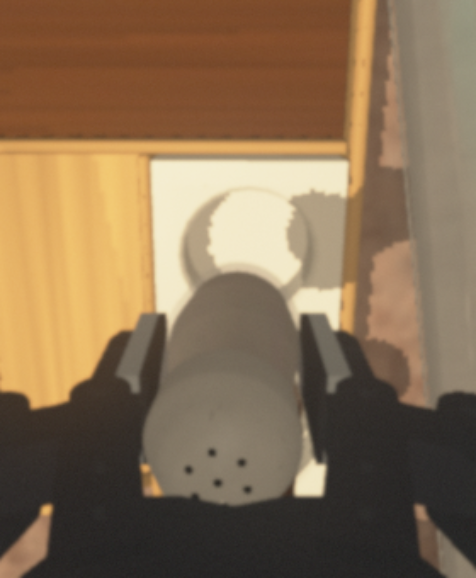

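Bore seen at centre x≈326, near edge row 171; shaker foot near edge at row 220, so the shaker is held about 10 mm forward of the tool axis. I'll correct for that while lowering.

Emit:
drive_tool(
  plan=[
    [0.0, 0.005, -0.006, 0],
    [0.02, 0.005, -0.006, 0],
    [0.035, 0.005, -0.006, 0],
    [0.045, 0.005, -0.006, 0],
    [0.055, 0.005, -0.006, 0],
    [0.06, 0.005, -0.006, 0],
    [0.06, 0.005, -0.006, 0],
  ],
)

```text
time: 15.85
tool_pos: [0.5569, 0.1293, 0.0913]
tool_rot: [0.704, 0.062, 0.705, -0.062]
contact_force: [0.0, 0.4, -0.7]
gripper_width: 0.428
```

Run:
```python
from h import *
C,im=snap('wrist','w9'); to(.558,.1287,.067,80); print(status.state()['contact_force'])
print('bore',[proj(C,(.568+.03*np.cos(a),.127+.03*np.sin(a),.038)).round().tolist() for a in np.radians([80,170,260,350])])
S,sm=snap('side','s9'); p=proj(S,(.567,.127,.06)).astype(int)
cv2.imwrite('pics/g9.png',np.hstack([cv2.resize(im[140:360,210:430],(400,400)),cv2.resize(sm[p[1]-30:p[1]+30,p[0]-30:p[0]+30],(400,400))]))
```

```text
tcp [0.5574 0.1294 0.092 ] yaw 80.0 | shift [ 0.025  -0.0006  0.0007] turn -0.002 t 15.9
[ 0.31635467 -0.02081453 -0.82711469]
bore [[366.0, 251.0], [316.0, 203.0], [266.0, 251.0], [316.0, 295.0]]
```

View pics/g9.png

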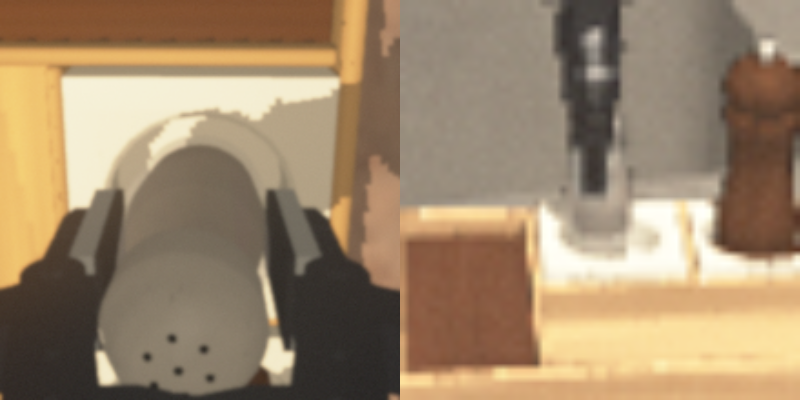

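Emit:
drive_tool(
  plan=[
    [0.0, 0.002, 0.001, 0],
    [0.004, 0.002, 0.001, 0],
    [0.008, 0.002, 0.001, 0],
    [0.012, 0.002, 0.001, 0],
    [0.015, 0.002, 0.001, 0],
    [0.015, 0.002, 0.001, 0],
  ],
)

```text
time: 16.55
tool_pos: [0.5582, 0.1311, 0.0763]
tool_rot: [0.704, 0.062, 0.705, -0.062]
contact_force: [-0.2, -0.4, -1.3]
gripper_width: 0.431
```

Emit:
drive_tool(
  plan=[
    [0.003, 0, 0, 0],
    [0.006, 0, 0, 0],
    [0.008, 0, 0, 0],
    [0.009, 0, 0, 0],
    [0.009, 0, 0, 0],
  ],
)

```text
time: 17.05
tool_pos: [0.5587, 0.1312, 0.068]
tool_rot: [0.704, 0.062, 0.705, -0.062]
contact_force: [0.1, 0.2, -1.3]
gripper_width: 0.43
```

Emit:
drive_tool(
  plan=[
    [0.001, 0, 0, 0],
    [0.002, 0, 0, 0],
    [0.003, 0, 0, 0],
    [0.003, 0, 0, 0],
  ],
)

```text
time: 17.45
tool_pos: [0.5594, 0.1312, 0.0671]
tool_rot: [0.705, 0.062, 0.704, -0.062]
contact_force: [-3.7, -1.2, 7.6]
gripper_width: 0.428
```

Emit:
drive_tool(
  plan=[
    [0.001, 0, 0, 0],
    [0.002, 0, 0, 0],
    [0.002, 0, 0, 0],
  ],
)

```text
time: 17.75
tool_pos: [0.56, 0.1312, 0.067]
tool_rot: [0.705, 0.061, 0.704, -0.062]
contact_force: [-7.5, -1.1, 17.0]
gripper_width: 0.431
```

Contact comes exactly at TCP z 0.067, so the shaker is seated on the cup floor. Ease off, release with a partial opening, and rise.

Emit:
drive_tool(
  plan=[
    [-0.002, 0, 0, 0],
    [-0.003, 0, 0, 0],
    [-0.003, 0, 0, 0],
  ],
)

```text
time: 18.05
tool_pos: [0.5595, 0.1312, 0.0671]
tool_rot: [0.705, 0.062, 0.704, -0.062]
contact_force: [-1.2, -0.4, 5.1]
gripper_width: 0.428
```

Emit:
drive_tool(
  plan=[
    [0, 0, 0, 0],
    [0, 0, 0, 0],
    [0, 0, 0, 0],
    [0, 0, 0, 0],
    [0, 0, 0, 0],
    [0, 0, 0, 0],
  ],
  fingers=0.08,
)

```text
time: 18.65
tool_pos: [0.5587, 0.1312, 0.0661]
tool_rot: [0.704, 0.062, 0.704, -0.062]
contact_force: [1.0, -0.7, 0.5]
gripper_width: 0.936
```

Emit:
drive_tool(
  plan=[
    [-0.01, 0, 0, 0],
    [-0.03, 0, 0, 0],
    [-0.06, 0, 0, 0],
    [-0.1, 0, 0, 0],
    [-0.14, 0, 0, 0],
    [-0.14, -0.05, 0, 0],
    [-0.14, -0.1, 0, 0],
    [-0.14, -0.15, 0, 0],
    [-0.14, -0.2, 0, 0],
    [-0.14, -0.2, 0, 0],
  ],
)

```text
time: 19.65
tool_pos: [0.5233, -0.0706, 0.2074]
tool_rot: [0.705, 0.063, 0.704, -0.065]
contact_force: [0.7, 0.7, -0.2]
gripper_width: 0.934
```

Run:
```python
from h import *
C,im=snap('wrist','w10'); S,sm=snap('side','s10'); to(.50,-.214,.12,85.6)
for n,b in(('salt foot',(.567,.126,.014)),('salt top',(.567,.126,.104)),): print(n,proj(C,b),proj(S,b))
p=proj(S,(.6,.12,.08)).astype(int)
cv2.imwrite('pics/g10.png',np.hstack([cv2.resize(im[0:300,240:640],(400,300)),cv2.resize(sm[p[1]-30:p[1]+30,p[0]-40:p[0]+40],(400,300))]))
```

```text
tcp [ 0.524  -0.0667  0.2071] yaw 79.8 | shift [ 0.087  -0.1493  0.0023] turn -0.721 t 19.75
salt foot [516.95260559 188.70518508] [300.42380883 160.41229907]
salt top [588.55147874 217.64999305] [300.1629993  140.52742151]
```

View pics/g10.png

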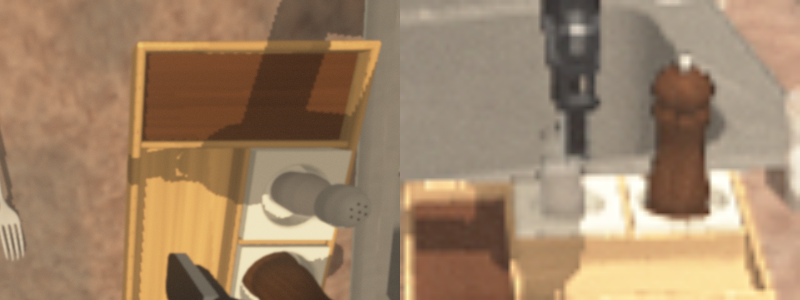

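Both stand in the right cups. Now over the spoon, with the fingers partly closed to keep clear of the fork.

Emit:
drive_tool(
  plan=[
    [0, -0.04, 0, -0.3],
    [0.02, -0.08, 0.002, -0.7],
    [0.05, -0.12, 0.002, -0.7],
    [0.067, -0.147, 0.002, -0.7],
    [0.067, -0.147, 0.002, -0.7],
    [0.067, -0.147, 0.002, -0.7],
    [0.067, -0.147, 0.002, -0.7],
  ],
  fingers=0.035,
)

```text
time: 20.45
tool_pos: [0.5016, -0.2096, 0.1405]
tool_rot: [0.707, 0.026, 0.706, -0.027]
contact_force: [0.3, -0.5, 0.3]
gripper_width: 0.412
```

Run:
```python
from h import *
C,im=snap('wrist','w11'); to(.50,-.214,.019,85.6)
h=cv2.cvtColor(im,cv2.COLOR_BGR2HSV); m=cv2.inRange(h,(0,0,105),(180,45,255))
print([proj(C,p).round().tolist() for p in((.436,-.209,.003),(.5,-.214,.003),(.564,-.219,.005))])
for c in cv2.findContours(m,0,2)[0]:
    if cv2.contourArea(c)>250: print(cv2.contourArea(c),cv2.boundingRect(c),cv2.minAreaRect(c))
for v in range(40,300,20):
    print(v,[int(x) for x in h[v,250:400:5,1]])
```

```text
tcp [ 0.5017 -0.2097  0.1407] yaw 85.7 | shift [ 0.1217 -0.0043 -0.0016] turn 0.015 t 20.5
[[311.0, 115.0], [311.0, 194.0], [311.0, 265.0]]
364.0 (360, 245, 23, 46) ((372.05108642578125, 266.124755859375), (46.540428161621094, 14.139427185058594), 77.19573211669922)
348.0 (252, 245, 22, 45) ((261.60211181640625, 265.8609619140625), (13.205738067626953, 45.80103302001953), 13.091893196105957)
434.0 (303, 114, 10, 80) ((307.5, 153.5), (79.0, 9.0), 90.0)
392.5 (381, 72, 10, 107) ((385.5, 125.0), (106.0, 9.0), 90.0)
40 [107, 105, 103, 104, 107, 106, 106, 106, 106, 106, 106, 107, 108, 106, 104, 105, 106, 109, 108, 107, 108, 110, 104, 104, 104, 105, 108, 107, 105, 105]
60 [107, 107, 107, 110, 107, 106, 109, 108, 113, 106, 108, 105, 107, 108, 105, 104, 106, 109, 107, 105, 108, 109, 105, 102, 102, 105, 108, 107, 105, 102]
80 [105, 106, 111, 109, 106, 107, 103, 104, 106, 107, 110, 111, 111, 110, 104, 103, 101, 103, 101, 103, 103, 106, 102, 101, 100, 99, 54, 42, 45, 49]
100 [113, 111, 110, 108, 109, 105, 104, 103, 104, 103, 103, 106, 108, 106, 107, 105, 105, 103, 103, 103, 103, 102, 104, 101, 
[... 508 characters left out ...]
41, 52, 84, 91, 92, 94, 92, 89, 92, 85, 87, 89, 93, 89, 89, 84, 75, 57, 59]
200 [83, 88, 93, 89, 88, 91, 92, 89, 92, 92, 92, 48, 60, 81, 89, 87, 88, 88, 89, 90, 91, 89, 88, 86, 82, 84, 87, 83, 56, 66]
220 [88, 90, 88, 88, 87, 87, 89, 90, 87, 86, 80, 54, 57, 83, 86, 84, 84, 88, 88, 84, 86, 88, 90, 88, 89, 89, 86, 82, 54, 80]
240 [91, 88, 82, 88, 86, 85, 86, 82, 81, 59, 59, 51, 46, 46, 50, 88, 90, 90, 86, 84, 84, 83, 86, 91, 86, 81, 55, 56, 55, 55]
260 [46, 49, 37, 37, 42, 53, 73, 82, 82, 81, 56, 51, 48, 40, 82, 88, 91, 84, 84, 87, 88, 68, 60, 40, 41, 39, 44, 50, 59, 63]
280 [39, 39, 39, 26, 50, 52, 67, 82, 76, 80, 80, 86, 84, 82, 78, 77, 77, 80, 82, 84, 88, 67, 56, 65, 38, 41, 35, 45, 45, 46]
```

The handle is at column 308 and parallel to the tool, near end at row 114 as predicted. Descend carefully.

Emit:
drive_tool(
  plan=[
    [0.03, -0.006, -0.002, 0],
    [0.06, -0.006, -0.002, 0],
    [0.085, -0.006, -0.002, 0],
    [0.1, -0.006, -0.002, 0],
    [0.11, -0.006, -0.002, 0],
    [0.114, -0.006, -0.002, 0],
    [0.116, -0.006, -0.002, 0],
    [0.116, -0.006, -0.002, 0],
  ],
)

```text
time: 21.3
tool_pos: [0.4987, -0.217, 0.0242]
tool_rot: [0.707, 0.027, 0.706, -0.027]
contact_force: [-0.4, -0.2, -0.5]
gripper_width: 0.408
```

Emit:
drive_tool(
  plan=[
    [0.002, 0, 0, 0],
    [0.004, 0, 0, 0],
    [0.005, 0, 0, 0],
    [0.005, 0, 0, 0],
  ],
)

```text
time: 21.7
tool_pos: [0.4978, -0.2167, 0.0182]
tool_rot: [0.707, 0.027, 0.707, -0.027]
contact_force: [-0.6, -0.6, 0.6]
gripper_width: 0.413
```

Emit:
drive_tool(
  plan=[
    [0, 0, 0, 0],
    [0, 0, 0, 0],
    [0, 0, 0, 0],
    [0, 0, 0, 0],
    [0, 0, 0, 0],
    [0, 0, 0, 0],
  ],
  fingers=0.0,
)

```text
time: 22.3
tool_pos: [0.4982, -0.2168, 0.0186]
tool_rot: [0.707, 0.027, 0.706, -0.027]
contact_force: [-2.0, 1.3, 4.0]
gripper_width: 0.214
```

Emit:
drive_tool(
  plan=[
    [-0.01, 0, 0, 0],
    [-0.03, 0, 0, 0],
    [-0.06, 0, 0, 0],
    [-0.1, 0, 0, 0],
    [-0.12, 0, 0, 0],
    [-0.12, 0, 0, 0],
    [-0.12, 0, 0, 0],
  ],
)

```text
time: 23.0
tool_pos: [0.4977, -0.2166, 0.138]
tool_rot: [0.707, 0.027, 0.707, -0.027]
contact_force: [0.2, 0.1, -0.9]
gripper_width: 0.214
```

Run:
```python
from h import *
C,im=snap('wrist','w12'); s=status.state(); print(s['gripper_width']*.0854,s['contact_force']); to(.475,.085,.14,-10)
t=s['tool_pos']; print([proj(C,t+[d,-d*.077,-.015]).round().tolist() for d in(-.065,0,.065)])
h=cv2.cvtColor(im,cv2.COLOR_BGR2HSV); m=cv2.inRange(h,(0,0,105),(180,50,255))
for c in cv2.findContours(m,0,2)[0]:
    if cv2.contourArea(c)>250: print(cv2.contourArea(c),cv2.boundingRect(c))
for v in range(120,330,10):
    x=np.where(m[v,240:400])[0]+240; print(v,x.min() if len(x) else 0,x.max() if len(x) else 0,len(x),end=' | ')
```

```text
0.01828559109949255 [ 0.40499594  0.40116412 -0.77339742]
tcp [ 0.497  -0.2162  0.1367] yaw 85.6 | shift [-0.0029  0.2986 -0.0452] turn 11.948 t 23.05
[[317.0, 119.0], [317.0, 260.0], [317.0, 372.0]]
353.0 (315, 330, 25, 26)
346.5 (342, 244, 17, 44)
339.5 (276, 244, 17, 45)
1906.0 (305, 123, 25, 118)
482.5 (390, 74, 17, 41)
120 393 393 1 | 130 305 328 24 | 140 305 328 24 | 150 305 328 24 | 160 306 327 22 | 170 306 399 23 | 180 307 326 19 | 190 307 325 18 | 200 308 323 16 | 210 309 322 14 | 220 310 319 10 | 230 310 318 9 | 240 311 314 4 | 250 282 351 19 | 260 280 354 20 | 270 277 356 21 | 280 280 354 15 | 290 0 0 0 | 300 0 0 0 | 310 0 0 0 | 320 0 0 0 |
```

Run:
```python
from h import *
print(status.state()['joint_pos'].round(3))
o=np.array([.5655,.0745]); a=np.radians(-9.9); R=np.array([[np.cos(a),-np.sin(a)],[np.sin(a),np.cos(a)]])
print(o+R@[-.096,0],o+R@[.03,-.047],o+R@[-.007,.051],o+R@[.087,.051]); to(.471,.091,.14,-10); to(.471,.091,.14,170)
```

```text
[-0.548 -0.047  1.906 -0.     1.286 -2.041]
[0.4709295  0.09100519] [0.58697261 0.02304199] [0.56737262 0.12594408] [0.6599729  0.10978274]
tcp [ 0.497  -0.2162  0.1367] yaw 85.6 | shift [-0.0028  0.3043 -0.0496] turn 11.948 t 23.05
tcp [ 0.497  -0.2162  0.1367] yaw 85.6 | shift [-0.0028  0.3043 -0.0496] turn -10.552 t 23.05
```

Emit:
drive_tool(
  plan=[
    [-0.03, 0.02, -0.004, 1],
    [-0.033, 0.045, -0.008, 2],
    [-0.033, 0.07, -0.012, 3],
    [-0.033, 0.095, -0.016, 4],
    [-0.033, 0.12, -0.02, 5],
    [-0.033, 0.145, -0.024, 6],
    [-0.033, 0.17, -0.028, 7],
    [-0.033, 0.2, -0.033, 8],
    [-0.033, 0.23, -0.038, 9],
    [-0.033, 0.26, -0.043, 10],
    [-0.033, 0.29, -0.047, 11],
    [-0.033, 0.304, -0.05, 11.95],
  ],
)

```text
time: 24.25
tool_pos: [0.4698, 0.0921, 0.1686]
tool_rot: [-0.452, -0.541, -0.455, 0.544]
contact_force: [0.3, 0.8, 1.1]
gripper_width: 0.217
```

Emit:
drive_tool(
  plan=[
    [0, 0, 0, 0],
    [0, 0, 0, 0],
    [0, 0, 0, 0],
  ],
)

```text
time: 24.55
tool_pos: [0.4712, 0.0894, 0.1703]
tool_rot: [-0.454, -0.541, -0.455, 0.542]
contact_force: [0.2, -0.2, -0.2]
gripper_width: 0.215
```

Run:
```python
from h import *
C,im=snap('wrist','w13'); to(.471,.091,.06,-10); to(.471,.091,.039,-10)
s=status.state(); print(s['gripper_width'],s['contact_force']); t=s['tool_pos']; d=np.array([np.cos(np.radians(80)),np.sin(np.radians(80)),0])
print('handle end',proj(C,t+d*.065-[0,0,.015]).round())
h=cv2.cvtColor(im,cv2.COLOR_BGR2HSV); m=cv2.inRange(h,(0,0,105),(180,60,255)); m[:,:280]=0;m[:,360:]=0
for c in cv2.findContours(m,0,2)[0]:
    if cv2.contourArea(c)>200: print(cv2.contourArea(c),cv2.boundingRect(c))
# trough floor mask
m=cv2.inRange(h,(0,100,20),(16,255,110)); c=max(cv2.findContours(m,0,2)[0],key=cv2.contourArea); print('trough?',cv2.minAreaRect(c))
o=np.array([.5655,.0745]); a=np.radians(-9.9); R=np.array([[np.cos(a),-np.sin(a)],[np.sin(a),np.cos(a)]])
print('trough rim corners predicted',[proj(C,np.r_[o+R@p,.034]).round().tolist() for p in((-.134,.095),(-.134,-.095),(-.058,-.095),(-.058,.095))])
```

```text
tcp [0.4714 0.0894 0.1706] yaw -10.0 | shift [ 0.1106 -0.0005 -0.0016] turn -0.001 t 24.6
tcp [0.4714 0.0894 0.1706] yaw -10.0 | shift [ 0.1316 -0.0005 -0.0016] turn -0.001 t 24.6
0.21217122170699879 [-0.75797324 -0.96686677 -1.03846205]
handle end [318. 122.]
328.5 (342, 244, 17, 44)
282.5 (280, 244, 12, 46)
5132.5 (287, 122, 55, 236)
2664.0 (280, 0, 80, 43)
trough? ((573.586181640625, 134.44923400878906), (135.67967224121094, 84.03707885742188), 3.1798300743103027)
trough rim corners predicted [[266.0, 72.0], [275.0, 295.0], [358.0, 295.0], [367.0, 72.0]]
```

The spoon is still aligned (handle end at row 122 as predicted) and centred on the trough. Lower it.

Emit:
drive_tool(
  plan=[
    [0.04, -0.001, -0.001, 0],
    [0.08, -0.001, -0.001, 0],
    [0.105, -0.001, -0.001, 0],
    [0.118, -0.001, -0.001, 0],
    [0.124, -0.001, -0.001, 0],
    [0.128, -0.001, -0.001, 0],
    [0.13, -0.001, -0.001, 0],
    [0.131, -0.001, -0.001, 0],
    [0.131, -0.001, -0.001, 0],
  ],
)

```text
time: 25.5
tool_pos: [0.4714, 0.0914, 0.0412]
tool_rot: [0.455, 0.542, 0.454, -0.541]
contact_force: [-0.6, -0.2, -0.3]
gripper_width: 0.209
```

Emit:
drive_tool(
  plan=[
    [0.001, 0, 0, 0],
    [0.001, 0, 0, 0],
  ],
)

```text
time: 25.7
tool_pos: [0.4709, 0.0915, 0.0395]
tool_rot: [0.455, 0.542, 0.454, -0.542]
contact_force: [0.2, 0.0, 0.6]
gripper_width: 0.212
```

Emit:
drive_tool(
  plan=[
    [0.001, 0, 0, 0],
    [0.0015, 0, 0, 0],
    [0.0015, 0, 0, 0],
  ],
)

```text
time: 26.0
tool_pos: [0.471, 0.0914, 0.0386]
tool_rot: [-0.454, -0.542, -0.454, 0.542]
contact_force: [-2.7, -0.1, 5.8]
gripper_width: 0.213
```

Emit:
drive_tool(
  plan=[
    [0, 0, 0, 0],
    [0, 0, 0, 0],
    [0, 0, 0, 0],
    [0, 0, 0, 0],
  ],
  fingers=0.034,
)

```text
time: 26.4
tool_pos: [0.4705, 0.0914, 0.0375]
tool_rot: [-0.454, -0.542, -0.455, 0.542]
contact_force: [-0.4, -0.9, 0.3]
gripper_width: 0.394
```

Emit:
drive_tool(
  plan=[
    [-0.01, 0, 0, 0],
    [-0.04, 0, 0, 0],
    [-0.08, 0, 0, 0],
    [-0.13, 0, 0, 0],
    [-0.17, 0, 0, 0],
    [-0.17, 0, 0, 0],
    [-0.17, 0, 0, 0],
  ],
)

```text
time: 27.1
tool_pos: [0.4715, 0.0914, 0.2098]
tool_rot: [0.455, 0.543, 0.454, -0.541]
contact_force: [0.6, -0.4, -0.7]
gripper_width: 0.398
```

```bash
cat > sp.py <<'E'
from h import *
C,im=snap('top','t14')
p=[proj(C,(.471+.065*np.cos(a),.091+.065*np.sin(a),.025)).round().tolist() for a in np.radians([80,260])]; print('pred ends',p)
h=cv2.cvtColor(im,cv2.COLOR_BGR2HSV)
W=cal('wrist'); wi=viewer.grab_frame('wrist'); cv2.imwrite('pics/w14.png',wi); hw=cv2.cvtColor(wi,cv2.COLOR_BGR2HSV)
m=cv2.inRange(hw,(0,0,100),(180,70,255)); 
print('wrist pred ends',[proj(W,(.471+.065*np.cos(a),.091+.065*np.sin(a),.025)).round().tolist() for a in np.radians([80,260])])
for c in cv2.findContours(m,0,2)[0]:
    if cv2.contourArea(c)>150:
        r=cv2.minAreaRect(c); q=onz(W,*r[0],.026); print(cv2.contourArea(c),[np.round(x,1) for x in r],q.round(3))
to(.468,-.42,.20,85)
E
python3 sp.py
```

```text
pred ends [[198.0, 223.0], [236.0, 230.0]]
wrist pred ends [[317.0, 115.0], [317.0, 246.0]]
395.0 [array([370.9, 266.1]), array([46.6, 14.2]), np.float64(76.6)] [ 0.511 -0.004  0.026]
390.5 [array([263. , 266.1]), array([13.5, 46.6]), np.float64(13.4)] [0.4   0.015 0.026]
1772.5 [array([620., 253.]), array([96., 38.]), np.float64(90.0)] [ 0.766 -0.034  0.026]
11424.5 [array([ 49., 282.]), array([234.,  98.]), np.float64(90.0)] [0.174 0.036 0.026]
1540.0 [array([316.5, 180. ]), array([132.,  25.]), np.float64(90.0)] [0.471 0.096 0.026]
4046.0 [array([526.5, 126. ]), array([ 98., 113.]), np.float64(90.0)] [0.67  0.112 0.026]
9543.0 [array([420.4, 126. ]), array([104.2,  99.2]), np.float64(0.7)] [0.574 0.129 0.026]
367.0 [array([632.5,  72. ]), array([44., 13.]), np.float64(90.0)] [0.762 0.143 0.026]
15758.5 [array([343. ,  36.5]), array([ 73., 430.]), np.float64(90.0)] [0.515 0.215 0.026]
tcp [0.4699 0.0914 0.2066] yaw -10.0 | shift [0.0066 0.0871 0.5039] turn -11.877 t 27.2
```

Spoon lies in the trough: 132 px long, centred at (316,180), ends as predicted. Now the lemon.

Emit:
drive_tool(
  plan=[
    [0.007, 0.008, 0.045, -1],
    [0.007, 0.016, 0.09, -2],
    [0.007, 0.024, 0.135, -3],
    [0.007, 0.032, 0.18, -4],
    [0.007, 0.039, 0.225, -5],
    [0.007, 0.047, 0.27, -6],
    [0.007, 0.055, 0.315, -7],
    [0.007, 0.062, 0.36, -8],
    [0.007, 0.07, 0.405, -9],
    [0.007, 0.078, 0.45, -10],
    [0.007, 0.087, 0.495, -11],
    [0.007, 0.087, 0.504, -12],
  ],
  fingers=0.0854,
)

```text
time: 28.4
tool_pos: [0.4671, -0.4237, 0.1977]
tool_rot: [0.706, 0.026, 0.708, -0.025]
contact_force: [-0.1, 1.9, -0.6]
gripper_width: 0.999
```

Emit:
drive_tool(
  plan=[
    [0, 0, 0, 0],
    [0, 0, 0, 0],
    [0, 0, 0, 0],
    [0, 0, 0, 0],
  ],
)

```text
time: 28.8
tool_pos: [0.4689, -0.4187, 0.2005]
tool_rot: [0.707, 0.026, 0.707, -0.026]
contact_force: [0.5, 0.3, 0.4]
gripper_width: 0.996
```

```bash
cat > lem.py <<'E'
from h import *
C,im=snap('wrist','w15'); h=cv2.cvtColor(im,cv2.COLOR_BGR2HSV)
m=cv2.inRange(h,(20,130,60),(36,255,255))
for c in cv2.findContours(m,0,2)[0]:
    if cv2.contourArea(c)>500:
        e=cv2.fitEllipse(c); p=onz(C,*e[0],.028); t=np.radians(e[2]-90)
        q=[onz(C,e[0][0]+s*e[1][1]/2*np.cos(t),e[0][1]+s*e[1][1]/2*np.sin(t),.028) for s in(-1,1)]; d=q[1]-q[0]
        print(p.round(4),'len',np.linalg.norm(d).round(3),'wid ratio',round(e[1][0]/e[1][1],2),'axis',np.degrees(np.arctan2(d[1],d[0])).round(1),cv2.boundingRect(c))
to(.468,-.42,.026,88)
E
python3 lem.py
```

```text
[ 0.6502 -0.3928  0.028 ] len 0.049 wid ratio 0.51 axis 86.8 (331, 334, 47, 22)
[ 0.5646 -0.6039  0.028 ] len 0.071 wid ratio 0.43 axis 119.6 (120, 271, 55, 44)
[ 0.4683 -0.418   0.028 ] len 0.074 wid ratio 0.76 axis -1.4 (288, 146, 60, 81)
[ 0.4126 -0.7088  0.028 ] len 0.081 wid ratio 0.67 axis 82.5 (0, 119, 40, 62)
tcp [ 0.469  -0.4189  0.2008] yaw 85.8 | shift [ 0.1748 -0.0012 -0.0009] turn -0.279 t 28.85
```

Run:
```python
from h import *
im=cv2.imread('pics/w15.png'); C=cal('wrist'); h=cv2.cvtColor(im,cv2.COLOR_BGR2HSV)
m=cv2.inRange(h,(8,140,80),(19,255,255)); m[:,:350]=0; m[:,480:]=0; m[260:]=0
c=max(cv2.findContours(m,0,2)[0],key=cv2.contourArea); b=cv2.boundingRect(c); print(b)
print('left edge',onz(C,b[0],b[1]+b[3]/2,.04),'centre',onz(C,b[0]+b[2]/2,b[1]+b[3]/2,.04),'lemon right edge',onz(C,348,186,.028),'left',onz(C,288,186,.028))
S=cal('top'); print(onz(S,339.5,233.5,.045))
```

```text
(387, 114, 89, 86)
left edge [ 0.44428683 -0.35500391  0.04      ] centre [ 0.44715621 -0.31593315  0.04      ] lemon right edge [ 0.47083996 -0.38949937  0.028     ] left [ 0.46670701 -0.44578197  0.028     ]
[ 0.44833914 -0.31727591  0.045     ]
```

Onion edge is at y −0.355, so I'll use a 72 mm opening to keep about 12 mm clear of it.

Emit:
drive_tool(
  plan=[
    [0.02, 0.001, -0.001, -0.3],
    [0.05, 0.001, -0.001, -0.3],
    [0.08, 0.001, -0.001, -0.3],
    [0.11, 0.001, -0.001, -0.3],
    [0.14, 0.001, -0.001, -0.3],
    [0.16, 0.001, -0.001, -0.3],
    [0.172, 0.001, -0.001, -0.3],
    [0.175, 0.001, -0.001, -0.3],
    [0.175, 0.001, -0.001, -0.3],
    [0.175, 0.001, -0.001, -0.3],
  ],
  fingers=0.072,
)

```text
time: 29.85
tool_pos: [0.4687, -0.4198, 0.0274]
tool_rot: [0.708, 0.011, 0.706, -0.012]
contact_force: [0.3, 0.2, 0.8]
gripper_width: 0.842
```

Emit:
drive_tool(
  plan=[
    [0, 0, 0, 0],
    [0, 0, 0, 0],
    [0, 0, 0, 0],
    [0, 0, 0, 0],
    [0, 0, 0, 0],
    [0, 0, 0, 0],
    [0, 0, 0, 0],
  ],
  fingers=0.03,
)

```text
time: 30.55
tool_pos: [0.4689, -0.4202, 0.0281]
tool_rot: [0.708, 0.011, 0.706, -0.012]
contact_force: [-0.3, 0.8, 6.4]
gripper_width: 0.61
```

Emit:
drive_tool(
  plan=[
    [-0.01, 0, 0, 0],
    [-0.03, 0, 0, 0],
    [-0.06, 0, 0, 0],
    [-0.1, 0, 0, 0],
    [-0.14, 0, 0, 0],
    [-0.17, 0, 0, 0],
    [-0.17, 0, 0, 0],
    [-0.17, 0, 0, 0],
  ],
)

```text
time: 31.35
tool_pos: [0.4678, -0.419, 0.1962]
tool_rot: [0.707, 0.011, 0.707, -0.012]
contact_force: [0.2, 0.3, -2.9]
gripper_width: 0.605
```

Run:
```python
from h import *
C,im=snap('wrist','w16'); s=status.state(); t=s['tool_pos']; print(s['gripper_width']*.0854,s['contact_force']); to(.587,.023,.2,-10)
h=cv2.cvtColor(im,cv2.COLOR_BGR2HSV); m=cv2.inRange(h,(20,130,60),(36,255,255))
for c in cv2.findContours(m,0,2)[0]:
    if cv2.contourArea(c)>500: print(cv2.boundingRect(c))
print('tcp px',proj(C,t)); print(s['joint_pos'].round(2))
```

```text
0.05195103624091171 [-0.68565002 -0.1014753  -2.41963804]
tcp [ 0.4671 -0.4183  0.1943] yaw 88.1 | shift [-0.0052  0.445   0.1055] turn 12.267 t 31.4
(112, 268, 79, 45)
(251, 191, 132, 168)
(0, 107, 37, 62)
tcp px [318.0465194  274.93598272]
[-0.85  0.1   1.66 -0.    1.39 -2.39]
```

Lemon is held. I'll turn the other way, so the wrist camera stays on the side away from the mill.

Emit:
drive_tool(
  plan=[
    [-0.005, 0.035, 0.009, -0.9],
    [-0.005, 0.075, 0.018, -1.8],
    [-0.005, 0.115, 0.027, -2.7],
    [-0.005, 0.155, 0.037, -3.6],
    [-0.005, 0.195, 0.046, -4.5],
    [-0.005, 0.235, 0.056, -5.4],
    [-0.005, 0.275, 0.065, -6.3],
    [-0.005, 0.315, 0.075, -7.2],
    [-0.005, 0.355, 0.084, -8.1],
    [-0.005, 0.395, 0.094, -9],
    [-0.005, 0.43, 0.102, -9.8],
    [-0.005, 0.445, 0.106, -10.24],
  ],
)

```text
time: 32.6
tool_pos: [0.5868, 0.0254, 0.1973]
tool_rot: [0.539, -0.455, 0.541, 0.458]
contact_force: [0.3, -0.6, -2.5]
gripper_width: 0.604
```

Emit:
drive_tool(
  plan=[
    [0, 0, 0, 0],
    [0, 0, 0, 0],
    [0, 0, 0, 0],
    [0, 0, 0, 0],
  ],
)

```text
time: 33.0
tool_pos: [0.5878, 0.0213, 0.2001]
tool_rot: [0.542, -0.454, 0.542, 0.454]
contact_force: [-0.7, -0.2, -1.2]
gripper_width: 0.609
```

Run:
```python
from h import *
s=status.state(); print(s['gripper_width']*.0854,s['contact_force'],s['joint_pos'].round(2)); to(.587,.023,.037,170)
```

```text
0.05205058864249169 [-0.67709147 -0.18081938 -1.17016247] [-0.09  0.    1.75 -0.    1.39 -3.06]
tcp [0.5878 0.0213 0.2001] yaw 169.9 | shift [0.1631 0.0009 0.0016] turn -0.006 t 33.0
```

Emit:
drive_tool(
  plan=[
    [0.03, 0.001, 0.001, 0],
    [0.07, 0.001, 0.001, 0],
    [0.11, 0.001, 0.001, 0],
    [0.135, 0.001, 0.001, 0],
    [0.15, 0.001, 0.001, 0],
    [0.158, 0.001, 0.001, 0],
    [0.161, 0.001, 0.001, 0],
    [0.162, 0.001, 0.001, 0],
    [0.162, 0.001, 0.001, 0],
  ],
)

```text
time: 33.9
tool_pos: [0.5886, 0.0234, 0.0403]
tool_rot: [0.542, -0.455, 0.541, 0.454]
contact_force: [0.3, -0.0, -1.2]
gripper_width: 0.607
```

Emit:
drive_tool(
  plan=[
    [0.001, 0, 0, 0],
    [0.002, 0, 0, 0],
    [0.002, 0, 0, 0],
  ],
)

```text
time: 34.2
tool_pos: [0.5875, 0.0235, 0.037]
tool_rot: [0.542, -0.455, 0.541, 0.455]
contact_force: [-0.2, -0.1, -2.5]
gripper_width: 0.606
```

Emit:
drive_tool(
  plan=[
    [0.0005, 0, 0, 0],
    [0.001, 0, 0, 0],
    [0.0015, 0, 0, 0],
    [0.0015, 0, 0, 0],
  ],
)

```text
time: 34.6
tool_pos: [0.5875, 0.0235, 0.0362]
tool_rot: [0.541, -0.455, 0.542, 0.455]
contact_force: [-3.0, 0.5, 5.1]
gripper_width: 0.605
```

Emit:
drive_tool(
  plan=[
    [0, 0, 0, 0],
    [0, 0, 0, 0],
    [0, 0, 0, 0],
    [0, 0, 0, 0],
    [0, 0, 0, 0],
    [0, 0, 0, 0],
  ],
  fingers=0.08,
)

```text
time: 35.2
tool_pos: [0.5874, 0.0235, 0.0352]
tool_rot: [0.541, -0.455, 0.541, 0.455]
contact_force: [-0.1, 0.3, -0.8]
gripper_width: 0.937
```

Emit:
drive_tool(
  plan=[
    [-0.01, 0, 0, 0],
    [-0.03, 0, 0, 0],
    [-0.07, 0, 0, 0],
    [-0.11, 0, 0, 0],
    [-0.16, 0, 0, 0],
    [-0.2, 0, 0, 0],
    [-0.2, 0, -0.04, 0],
    [-0.2, 0, -0.08, 0],
    [-0.2, 0, -0.12, 0],
    [-0.2, 0, -0.16, 0],
    [-0.2, 0, -0.2, 0],
    [-0.2, 0, -0.2, 0],
  ],
)

```text
time: 36.4
tool_pos: [0.5751, -0.0801, 0.2313]
tool_rot: [0.546, -0.444, 0.57, 0.425]
contact_force: [-0.1, 0.9, -1.1]
gripper_width: 0.937
```

Run:
```python
from h import *
to(.5,-.2,.24); T,tm=snap('top','t17'); S,sm=snap('side','s17'); W,wm=snap('wrist','w17')
o=np.array([.5655,.0745]); a=np.radians(-9.9); R=np.array([[np.cos(a),-np.sin(a)],[np.sin(a),np.cos(a)]])
p=proj(S,(.56,.07,.06)).astype(int)
A=cv2.resize(tm[140:260,180:360],(600,400),interpolation=cv2.INTER_CUBIC)[:, :450]; B=cv2.resize(sm[p[1]-60:p[1]+60,p[0]-52:p[0]+53],(350,400),interpolation=cv2.INTER_CUBIC)
cv2.imwrite('pics/fin.png',np.hstack([A,B]))
for n,C,im in(('top',T,tm),('side',S,sm)):
    h=cv2.cvtColor(im,cv2.COLOR_BGR2HSV); m=cv2.inRange(h,(20,130,60),(36,255,255))
    for c in cv2.findContours(m,0,2)[0]:
        if cv2.contourArea(c)>40:
            M=cv2.moments(c); q=onz(C,M['m10']/M['m00'],M['m01']/M['m00'],.036); print(n,q.round(3),(R.T@(q[:2]-o)).round(3))
print([proj(T,(x,y,z)).round(1).tolist() for x,y,z in((.659,.11,.014),(.659,.11,.16),(.567,.126,.014),(.567,.126,.1))])
```

```text
tcp [ 0.5751 -0.0801  0.2313] yaw 165.8 | shift [-0.0029  0.0433 -0.1349] turn None t 36.4
top [ 0.412 -0.709  0.036] [-0.017 -0.798]
top [ 0.574 -0.593  0.036] [ 0.123 -0.656]
top [ 0.672 -0.392  0.036] [ 0.185 -0.442]
side [ 0.411 -0.717  0.036] [-0.016 -0.806]
side [ 0.573 -0.601  0.036] [ 0.124 -0.664]
side [ 0.67  -0.401  0.036] [ 0.184 -0.451]
side [0.589 0.024 0.036] [ 0.032 -0.046]
[[213.5, 170.7], [200.0, 163.6], [208.2, 197.7], [200.3, 195.4]]
```

View pics/fin.png

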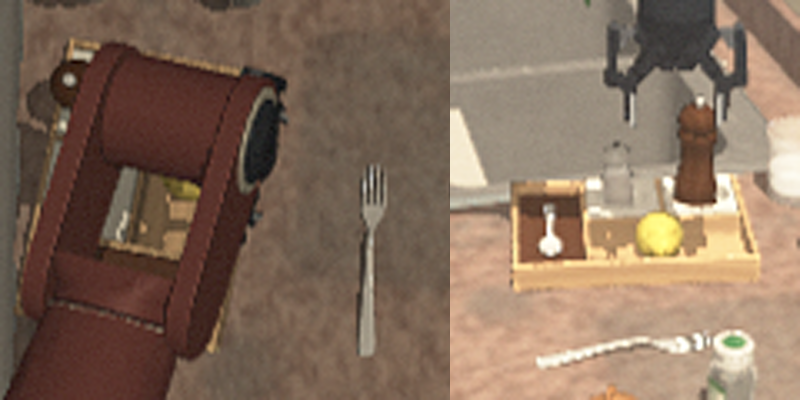

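The final view shows mill and shaker upright in their cups, the spoon flat in the trough and the lemon in the bay. Check joint 6 and the final state before handing in.

Run:
```python
from h import *
s=status.state(); print(s['joint_pos'].round(3),s['joint_vel'].round(3),s['contact_force'],s['time'])
```

```text
[-0.246 -0.038  1.733 -0.043  1.446 -3.135] [ 0.006 -0.004 -0.001  0.001  0.001 -0.001] [-0.49740825 -0.01812909 -0.00562239] 36.55
```

Emit:
drive_tool(
  plan=[
    [0, 0, 0, 1],
    [0, 0, 0, 2],
    [0, 0, 0, 3],
    [0, 0, 0, 3],
    [0, 0, 0, 3],
    [0, 0, 0, 3],
  ],
)

```text
time: 37.15
tool_pos: [0.5751, -0.0798, 0.2318]
tool_rot: [0.626, -0.321, 0.645, 0.297]
contact_force: [-0.7, 0.4, 0.5]
gripper_width: 0.938
```

Run:
```python
from h import *
s=status.state(); print(s['joint_pos'].round(3),s['tool_pos'],abs(s['joint_vel']).max()); print(manip.job_done())
```

```text
[-0.246 -0.039  1.733 -0.043  1.446 -2.718] [ 0.5751326  -0.07980431  0.23184351] 0.009175513890625275
the job is handed in; nothing more can be done
None
```

I placed all four items in the order asked and handed the job in at 37 s of the 102 s limit. The pepper mill is in the wide-bored cup, the salt shaker in the narrow-bored cup, the teaspoon in the trough, and the lemon nearest the base in the bay.

**Last checks:**
- **Side view:** it shows the mill and shaker upright in their cups and the lemon 1–2 mm from where I aimed it. The spoon lies along the trough, and the wrist camera also found its ends where expected.
- **Untouched items:** the spice jar and fork show no sign of having moved. I kept clear of the onion while gripping the lemon, but it was at the edge of the last picture, so I did not fully confirm it.

**What didn't go cleanly:**
- **Shaker grip:** the shaker hung about 6–13 mm forward of the tool axis, and the cameras disagreed on how far. The wrist view suggested up to about 5° of lean while it was carried. I corrected for the offset, and it touched down at the expected height without hitting the rim.
- **Wrist joint:** after releasing the lemon, joint 6 came to -3.135 rad, just inside its -3.14 limit. The tool stopped short of its retreat point, so I turned it back to -2.72 before handing in.
- **Top camera:** the arm blocked most of the caddy in the final top picture, so the last check relies on the side and wrist views.

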